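Close the board tester and hold it shut

TASK

Get the circuit board tester on the school workbench ready for a reading. First push both black plug-in relays on its board fully down into their sockets; then fit the loose upper half over the two dowels of the fixed lower half, the big hole over the thick dowel, press it down flat against its spring probes until the halves meet, and finish while still holding it pressed shut, because the probes lift it as soon as you let go. Leave the pen tin, the wire spool and the screwdriver where they are.

Things in the scene. Friction and masses are not known exactly. Their poses are not given: they have to be found in the camera images.
- upper_center (a point): Centre (half-way up) of the loose upper half: a beige plastic upside-down box 104 long (its x) x 54 wide (its y) x 48 mm high, hollow below (inner height 42 mm), 0.15 to 0.23 kg, with plain sides to grip. A lug at each end, 30 long, 50 wide, 10 mm thick, flush with the underside, is drilled through. It starts on the bench, open side down, its +x within 0.9 rad of the robot's +x. z is up.
- big_hole (a point): Centre of the 14.5 mm hole in the lug at the upper half's +x end, at the underside, 67 mm in x and 24 mm below upper_center. Axes as the upper half.
- small_hole (a point): Centre of the 10.5 mm hole in the lug at the upper half's -x end, at the underside, 67 mm in -x and 24 mm below upper_center. Axes as the upper half.
- big_dowel (a point): Foot of the thick steel dowel (12 mm diameter, 26 mm high, top 8 mm tapered to 7 mm) at the +x end of the fixed lower half, an aluminium block 170 long (its x) x 58 wide x 22 mm high. The point is on the block's top face, 67 mm from its middle, 22 mm above the bench; +x is within 0.45 rad of the robot's +x. Halves shut: the big hole's point coincides with it. z is up.
- small_dowel (a point): Foot of the thin steel dowel (8 mm diameter, 26 mm high, its top 8 mm tapering to 3 mm diameter) at the -x end of the lower half, on its top face. With the halves shut the small hole's point coincides with it. Axes as the lower half.
- relay_a_top (a point): Centre of the top face of one black relay, 28 x 22 mm seen from above and 22 mm high, 22 mm from the block's middle towards the thick dowel. Fully home its top is 54 mm above the bench; it starts 2.5 to 5 mm higher.
- relay_b_top (a point): The same for the other relay, equal in size, 22 mm from the block's middle towards the thin dowel.
- relay_a (a joint): How far relay a has been pushed in, m: starts 0.001 to 0.0035, 0.006 is fully home (hard stop). It slides straight down against about 5 N of friction and stays where it is left.
- relay_b (a joint): The same for relay b.
- probes (a joint): How far the four brass spring probes (7 mm diameter, two beside each dowel, all moving together) have been pushed down, m: 0 is free, standing 5 mm above the block's top face; 0.005 when the halves meet face to face. The springs push up with 5 N in all at 0 and 10 N at 0.005, more than the upper half's weight.
- pen_tin_center (a point): Centre of a red tin of pens, 70 mm across, 75 mm high (pens to 125 mm above the bench), a bystander at the left.
- wire_spool_center (a point): Centre of a small copper wire spool, 40 mm across, 26 mm high, a bystander.
- screwdriver_grip (a point): Handle of a screwdriver lying on the bench, a bystander at the right.
Not all that is in view belongs to the job. What is shaped like the part that bears upper_center but orange is not meant. Leave any blue look-alike of the part that bears big_dowel alone.

How it is judged:
By the outcome, as a careful person would: the job done as asked, in the order asked, and still so for the second after the job is handed in, while the arm keeps its last pose, push and grip.
It also fails if it takes over 61 s, if anything falls off the work surface, if the arm or the gripper's body presses on something with over 40 N, if the wrist force passes 120 N, or if a joint passes its speed limit or range.

ROBOT

A 7-joint arm with a two-finger parallel gripper is mounted at the origin on the work surface. World frame = base frame: x ahead of the robot, y to its left, z up, the work surface at z = 0. Lengths are in m, angles in rad, forces in N, time in s.
With the tool pointing down it reaches from about 0.425 to 0.875 m from the base axis. Payload 4.7 kg.
Tool frame: the origin (TCP) lies on the centre line of the jaws, within the pads' length; the fingertips stand 19 mm ahead of it and the grasp point (between the pads) is the TCP (ctrl.nose_length is the distance from the TCP to the fingertips, in m); z points along the fingers, x is the direction in which the jaws open and shut, and the axes are right-handed (so a half turn about z gives the same grasp; the last joint's range is limited). The gripper opens to 87 mm and grips with 3 to 60 N. Pads are 19 mm wide; open, the fingers measure 117 mm over their backs; the gripper's body (75 mm by 190 mm) begins 51 mm behind the grasp point.
Start: joints at [-1.168, 0.321, -0.07, 1.45, 0.023, 1.371, -0.057], TCP at [0.246, 0.601, 0.22] pointing down, gripper open.
Joint ranges: [-2.86, 2.86], [-0.3, 2.09], [-1.38, 1.24], [0.06, 2.45], [-1.56, 4.7], [0.09, 2.05], [-2.69, 2.69]. Speed limits (rad/s): [2.57, 2.57, 3.14, 3.14, 3.14, 3.14, 3.14].

INTERFACE

Orientations are given as a rotation vector (axis times angle).
In Python, from bench import ctrl gives the robot as it stands. The module is installed in compiled form; this text tells all that it offers.
- The arm moves only by the shell command python3 -m crank 'ROWS' [OPENING] [FORCE]. ROWS is a JSON object of lists of equal length, an entry for each row: "dp": the shift along the tool's x, y, z in cm, a list of three; "delta_rot": the turn, a rotation vector about the tool's x, y, z in rad, a list of three. In form: {"dp": [[x, y, z], ...], "delta_rot": [[rx, ry, rz], ...]}. A call has exactly 8 rows; each row shifts and turns the commanded pose from where the row before left it, along the tool's axes as they then stand; what a row does not reach is not made up. A row lasts 1/10 s, in which the tool goes at most 50 mm and 8.59 degrees, less where a joint would pass 70% of its speed; a pose out of reach is approached as far as the arm can. A call with a gripper value outside its range is refused whole. OPENING is the finger opening in cm, from 0 to 8.7, set as the call begins (- or left out, the last holds). The fingers move at their own pace and stop on an object; FORCE is the grip in N (left out, the last holds). Time passes only in rows, so rows that do not move let the fingers close, or fill a call up. It gives the time, the measured TCP pose, the force and the opening at its end, in the units of the state.
- ctrl.get_state(): the state, without advancing time (a new reading comes with each control period).
- ctrl.get_image(name): name is "scene" or "top"; returns the picture (480x640x3 uint8, blue, green, red); there is no depth.
- ctrl.camera_info(name): a dict with "camera_matrix" (3x3 intrinsics, pixels), "xyz" and "orientation" of the camera in the world. Camera axes: x right, y down, z forward; pixel columns grow to the right and rows downward; lengths in m; the calibration is good to about 2 mm. A picture is of the moment at which its call begins. camera_info takes no time and is no camera call.
- ctrl.close_job(): hands the job in, once; it reports no verdict.
The state is a dict: "time": time; "joint_positions": joint angles; "qd": joint speeds; "joint_torque": joint torques, N m; "position": TCP position; "tool_rot": TCP orientation; "ft_force": force on the tool from outside, world axes, zero at the start; "torque": the same for the moment, N m; "grip_width": opening from 0.0 (shut) to 1.0 (fully open).
Only numpy, scipy, OpenCV 4.12 (cv2) and the standard library are available. Lean on these libraries where they do the work, as an engineer would, in place of code of your own. Each camera call takes 0.05 s, during which the arm holds its last target.

## Working session

There is one attempt and no reset: what is moved stays moved. The work goes in short steps, Python scripts to look and compute and a shell command to move; the robot and the scene stay as the last step left them, time stands still between calls to the robot, and variables do not carry over. Pictures are saved under pics/ and viewed, and the job is handed in when it is done.

```bash
mkdir -p pics; ls
python3 - <<'E'
from bench import ctrl
import cv2
print(ctrl.get_state()); print(ctrl.nose_length)
for n in ("scene","top"):
    i=ctrl.camera_info(n); print(n,i)
    cv2.imwrite(f"pics/{n}0.png",ctrl.get_image(n))
E
```

```text
pics
{'time': 0.0, 'joint_positions': array([-1.1678851 ,  0.32183741, -0.07009408,  1.45170205,  0.02264493,
        1.37080618, -0.05688532]), 'qd': array([ 0.00077672, -0.00190721,  0.00129361,  0.00049156, -0.00242032,
        0.00043534, -0.00134995]), 'joint_torque': array([-9.02982538e-04, -4.91270900e+01, -4.04385868e-01, -3.12528098e+01,
       -6.38859300e-02,  4.36129177e-02,  1.76507710e-04]), 'position': array([0.24624647, 0.60092896, 0.21923868]), 'tool_rot': array([ 2.60767986e+00,  1.74985828e+00, -2.43308384e-03]), 'ft_force': array([-1.72055943e-02, -4.27055054e-04,  9.32873217e-01]), 'torque': array([-0.02713638, -0.00942648, -0.03413794]), 'grip_width': 0.9983690428342398}
0.019
scene {'camera_matrix': array([[515.86675125,   0.        , 311.24450507],
       [  0.        , 515.86675125, 248.2040288 ],
       [  0.        ,   0.        ,   1.        ]]), 'xyz': array([ 1.45433542, -0.23522504,  0.88181848]), 'orientation': array([-1.88584989, -1.43901738,  0.68107817])}
top {'camera_matrix': array([[554.82990232,   0.        , 323.0506105 ],
       [  0.        , 554.82990232, 232.12455621],
       [  0.        ,   0.        ,   1.        ]]), 'xyz': array([ 0.44511329, -0.00981063,  1.59389479]), 'orientation': array([-2.14958672,  2.19122566, -0.08100083])}
```

View pics/scene0.png

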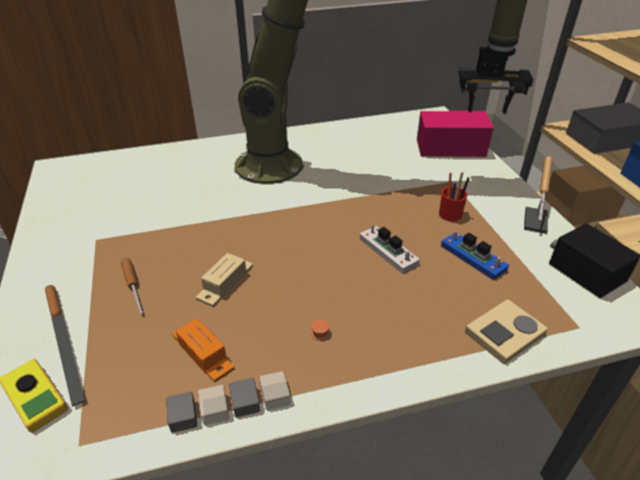

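View pics/top0.png

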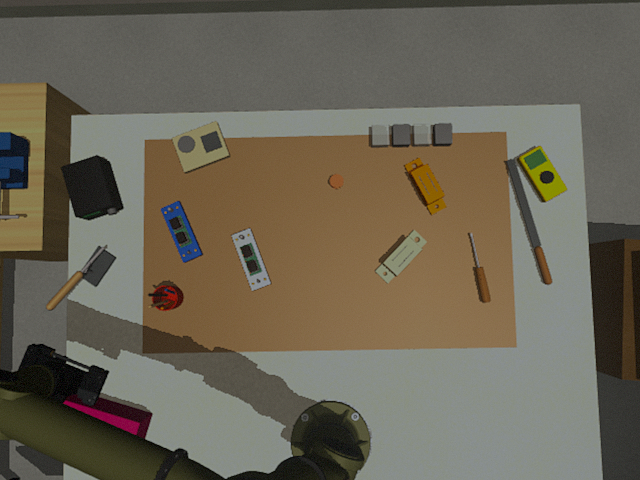

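```bash
cat > h.py <<'E'
import cv2,numpy as np
from scipy.spatial.transform import Rotation as R
from bench import ctrl
CI={n:ctrl.camera_info(n) for n in("scene","top")}
def ray(n,p):
    i=CI[n]; d=R.from_rotvec(i["orientation"]).apply(np.linalg.inv(i["camera_matrix"])@[p[0],p[1],1.]); return i["xyz"],d
def onz(n,p,z):
    o,d=ray(n,p); return o+d*(z-o[2])/d[2]
def proj(n,X):
    i=CI[n]; c=i["camera_matrix"]@R.from_rotvec(i["orientation"]).inv().apply(np.asarray(X)-i["xyz"]); return c[:2]/c[2]
def tri(ps,pt):
    (o1,d1),(o2,d2)=ray("scene",ps),ray("top",pt)
    t=np.linalg.lstsq(np.c_[d1,-d2],o2-o1,rcond=None)[0]
    a,b=o1+t[0]*d1,o2+t[1]*d2; return (a+b)/2,np.linalg.norm(a-b)
def crop(im,x,y,w,h,s):
    return cv2.resize(im[y:y+h,x:x+w],None,fx=s,fy=s,interpolation=cv2.INTER_CUBIC)
E
python3 - <<'E'
from h import *
s=cv2.imread("pics/scene0.png");t=cv2.imread("pics/top0.png")
def pad(a):
    o=np.zeros((300,400,3),np.uint8);o[:a.shape[0],:a.shape[1]]=a[:300,:400];return o
# each cropped 66x50 *6 
A=pad(crop(s,356,222,66,50,6));B=pad(crop(s,192,252,66,56,5.3))
C=pad(crop(t,222,222,60,74,4));D=pad(crop(t,368,222,66,66,4.5))
cv2.imwrite("pics/crops0.png",np.vstack([np.hstack([A,B]),np.hstack([C,D])]))
E
```

```text
(no output)
```

View pics/crops0.png

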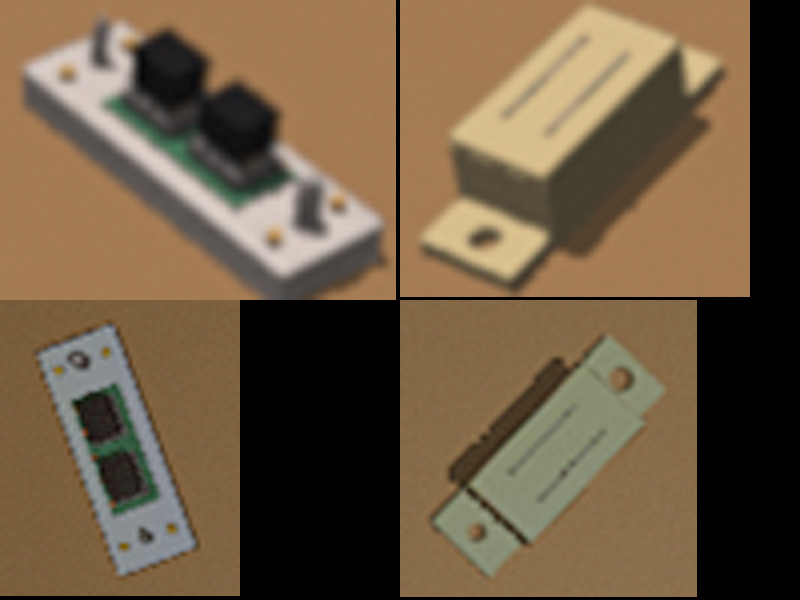

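```bash
cat > meas.py <<'E'
from h import *
def mask_top(t,which):
    hsv=cv2.cvtColor(t,cv2.COLOR_BGR2HSV).astype(int)
    return hsv
def up(im,x,y,w,h,s=8):
    # returns upsampled crop, and function pixel->original px
    M=np.float32([[s,0,(0.5-x)*s-0.5],[0,s,(0.5-y)*s-0.5]])
    return cv2.warpAffine(im,M,(w*s,h*s),flags=cv2.INTER_CUBIC),lambda p:(np.asarray(p,float)+0.5)/s-0.5+[x,y]
E
python3 - <<'E'
from meas import *
t=cv2.imread("pics/top0.png");s=cv2.imread("pics/scene0.png")
for n,im,pts in (("top",t,[(251,250),(227,245),(401,256),(376,245),(240,240),(244,248)]),("scene",s,[(370,235),(400,262),(225,275),(250,290),(210,297)])):
    hsv=cv2.cvtColor(im,cv2.COLOR_BGR2HSV)
    for p in pts: print(n,p,im[p[1],p[0]],hsv[p[1],p[0]])
# top: block
for nm,(x,y,w,h) in (("low",(222,222,60,74)),("up",(368,222,66,66))):
    U,f=up(t,x,y,w,h)
    d=U.astype(int)
    hsv=cv2.cvtColor(U,cv2.COLOR_BGR2HSV)
    # brown mat: R-B large
    rb=d[...,2]-d[...,0]
    m=((rb<(25 if nm=="low" else 40))&(d[...,1]>95)).astype(np.uint8)*255
    cs,_=cv2.findContours(m,cv2.RETR_CCOMP,cv2.CHAIN_APPROX_NONE)
    c=max(cs,key=cv2.contourArea)
    r=cv2.minAreaRect(c); b=f(cv2.boxPoints(r))
    z=0.022 if nm=="low" else 0.01
    B=np.array([onz("top",q,z) for q in b]); print(nm,B.round(4),B.mean(0).round(4),[np.linalg.norm(B[i]-B[i-1]).round(4) for i in range(4)])
    for q in cs:
        if 50<cv2.contourArea(q)<4000:
            (mm)=cv2.moments(q); p=f((mm['m10']/mm['m00'],mm['m01']/mm['m00'])); print('  blob',p.round(2),mm['m00']/64,onz("top",p,z).round(4))
    cv2.imwrite(f"pics/m_{nm}.png",m)
E
```

```text
top (251, 250) [58 63 62] [36 20 63]
top (227, 245) [ 61  94 123] [ 16 129 123]
top (401, 256) [111 141 137] [ 34  54 141]
top (376, 245) [ 72 107 135] [ 17 119 135]
top (240, 240) [146 145 140] [ 95  10 146]
top (244, 248) [31 36 41] [15 62 41]
scene (370, 235) [193 200 214] [ 10  25 214]
scene (400, 262) [139 152 166] [ 14  41 166]
scene (225, 275) [141 191 216] [ 20  89 216]
scene (250, 290) [ 84 124 164] [ 15 124 164]
scene (210, 297) [ 97 134 155] [ 19  95 155]
low [[0.5817 0.2742 0.022 ]
 [0.6017 0.2175 0.022 ]
 [0.4401 0.159  0.022 ]
 [0.4204 0.2152 0.022 ]] [0.511  0.2165 0.022 ] [np.float64(0.1718), np.float64(0.0601), np.float64(0.1719), np.float64(0.0596)]
  blob [248.58 258.36] 4.7578125 [0.5126 0.2219 0.022 ]
  blob [252.31 257.2 ] 0.921875 [0.5157 0.2113 0.022 ]
  blob [240.83 236.4 ] 2.546875 [0.5756 0.2436 0.022 ]
  blob [252.57 283.23] 5.421875 [0.4422 0.2111 0.022 ]
  blob [257.97 280.47] 9.8984375 [0.4496 0.1957 0.022 ]
  blob [264.45 278.71] 6.1171875 [0.4542 0.1773 0.022 ]
  blob [236.15 239.16] 5.625 [0.568  0.2569 0.022 ]
  blob [241.38 236.57] 18.734375 [0.5751 0.242  0.022 ]
  blob [248.04 234.59] 5.4609375 [0.5803 0.223  0.022 ]
up [[ 0.4941 -0.1583  0.01  ]
 [ 0.5881 -0.2498  0.01  ]
 [ 0.5486 -0.29    0.01  ]
 [ 0.455  -0.1985  0.01  ]] [ 0.5214 -0.2242  0.01  ] [np.float64(0.0561), np.float64(0.1312), np.float64(0.0563), np.float64(0.1309)]
  blob [384.58 273.09] 12.2734375 [ 0.4639 -0.1634  0.01  ]
  blob [403.94 260.06] 1.21875 [ 0.4998 -0.2195  0.01  ]
  blob [416.57 239.18] 22.7421875 [ 0.5587 -0.2574  0.01  ]
```

Run:
```python
from meas import *
s=cv2.imread("pics/scene0.png")
U,f=up(s,196,286,24,22,12)
g=cv2.cvtColor(U,cv2.COLOR_BGR2GRAY)
m=(U[...,2]<175).astype(np.uint8)*255
cs,_=cv2.findContours(m,cv2.RETR_CCOMP,cv2.CHAIN_APPROX_NONE)
for q in cs:
    mm=cv2.moments(q)
    if 300<mm['m00']<12000: p=f((mm['m10']/mm['m00'],mm['m01']/mm['m00'])); print(p,mm['m00']/144,onz("scene",p,.01).round(4))
print("exp big hole px",proj("scene",[.5587,-.2574,.01]))
# white top face block + probes in scene (gold: saturated)
U2,f2=up(s,356,222,66,50,12)
hsv=cv2.cvtColor(U2,cv2.COLOR_BGR2HSV)
d=U2.astype(int)
m=((d[...,2]>175)&(d[...,2]-d[...,0]<45)).astype(np.uint8)*255
m[ : ]=cv2.morphologyEx(m,cv2.MORPH_OPEN,np.ones((5,5)))
cs,_=cv2.findContours(m,cv2.RETR_EXTERNAL,cv2.CHAIN_APPROX_NONE)
c=np.vstack([q for q in cs if cv2.contourArea(q)>3000]);h=cv2.convexHull(c)
a=cv2.approxPolyDP(h,25,True)[:,0];print(f2(a).round(1).tolist());
for q in a: print(onz("scene",f2(q),.022).round(4))
V=U2.copy();cv2.polylines(V,[a],True,(0,0,255),1)
c0=np.array([.511,.2165,.022]);u=np.array([np.cos(.349),np.sin(.349),0]);v=np.array([-u[1],u[0],0])
inv=lambda p:((np.asarray(p)-[356,222]+.5)*12-.5).astype(int)
for X in [c0+a1*.085*u+b*.029*v for a1,b in((1,1),(1,-1),(-1,-1),(-1,1))]+[c0+.067*u,c0-.067*u,c0+.067*u+[0,0,.026],c0-.067*u+[0,0,.026]]+[c0+e*.022*u+[0,0,.034] for e in(1,-1)]:
    cv2.circle(V,tuple(map(int,inv(proj("scene",X)))),4,(255,0,255),-1)
cv2.imwrite("pics/low_s.png",V)
```

```text
[207.43545488 296.32035438] 21.51736111111111 [ 0.5596 -0.2606  0.01  ]
exp big hole px [208.74570555 295.78640337]
[[359.9, 232.5], [376.4, 225.5], [418.6, 258.5], [402.2, 267.0]]
[0.4426 0.1596 0.022 ]
[0.4259 0.2126 0.022 ]
[0.5823 0.2668 0.022 ]
[0.6004 0.2151 0.022 ]
```

View pics/low_s.png

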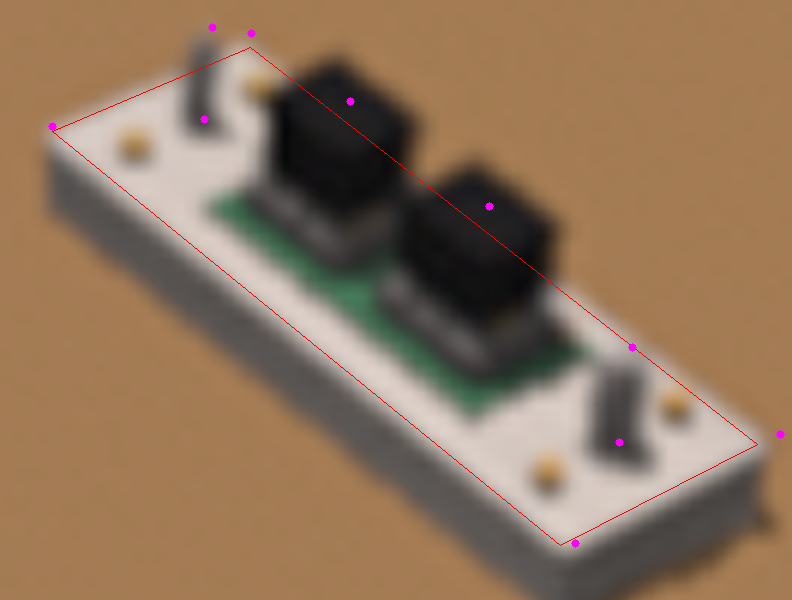

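```bash
cat >> h.py <<'E'
def goal(xyz,yaw=None):
    s=ctrl.get_state(); T=R.from_rotvec(s["tool_rot"])
    x=T.as_matrix()[:,0]; cy=np.arctan2(x[1],x[0])
    print("t",round(s["time"],2),"pos",(s["position"]*1000).round(1),"yaw",round(cy,4),"tilt",T.as_matrix()[:,2].round(4),"F",s["ft_force"].round(1),"w",round(s["grip_width"]*87,1),"q7",s["joint_positions"][6].round(2))
    d=T.inv().apply(np.asarray(xyz)-s["position"])*100
    print("tool cm",d.round(2),"per8",(d/8).round(3))
    if yaw is not None:
        G=R.from_matrix(np.c_[[np.cos(yaw),np.sin(yaw),0],[np.sin(yaw),-np.cos(yaw),0],[0,0,-1]])
        print("rot",(T.inv()*G).as_rotvec().round(3))
E
python3 - <<'E'
from h import *
print("tin",onz("top",(167,296),.06),tri((452,203),(167,296)))
goal([.5327,.2225,.16],.349)
E
```

```text
tin [0.41151677 0.44240616 0.06      ] (array([0.41002041, 0.44518245, 0.04095295]), np.float64(0.005870811526318196))
t 0.1 pos [246.2 601.  219.4] yaw 1.1821 tilt [-6.0e-04 -1.6e-03 -1.0e+00] F [ 0.1 -0.2 -0. ] w 87.0 q7 -0.06
tool cm [-24.16  40.86   5.98] per8 [-3.02   5.107  0.748]
rot [0.001 0.002 0.833]
```

```bash
python3 -m crank '{"dp":[[-1,2,0],[-2,3.4,0],[-2,3.4,0.5],[-2,3.4,0.5],[-2,3.4,0.5],[-2,3.4,0.5],[-2,3.4,0.5],[-2,3.4,0.5]],"delta_rot":[[0,0,0],[0,0,0],[0,0,0],[0,0,0],[0,0,0],[0,0,0],[0,0,0],[0,0,0]]}' 0 20
python3 -c "
from h import *
goal([.5327,.2225,.16],.349)"
```

```text
time: 0.9
position: [0.4289, 0.3633, 0.1899]
tool_rot: [2.609, 1.75, -0.001]
ft_force: [0.5, 0.5, -0.3]
grip_width: 0.357
t 0.9 pos [428.9 363.3 189.9] yaw 1.182 tilt [-3.e-04 -2.e-04 -1.e+00] F [ 0.5  0.5 -0.3] w 31.0 q7 0.45
tool cm [-9.09 14.94  2.99] per8 [-1.137  1.868  0.374]
rot [-0.     0.     0.833]
```

```bash
python3 -m crank '{"dp":[[-2,3.2,0.6],[-2,3.2,0.6],[-2,3.2,0.6],[-2,3.2,0.6],[-1.1,2.1,0.6],[0,0,0],[0,0,0],[0,0,0]],"delta_rot":[[0,0,0],[0,0,0],[0,0,0],[0,0,0],[0,0,0],[0,0,0.14],[0,0,0.14],[0,0,0.14]]}' 
python3 -m crank '{"dp":[[0,0,0],[0,0,0],[0,0,0],[0,0,1],[0,0,2],[0,0,2],[0,0,1],[0,0,0]],"delta_rot":[[0,0,0.14],[0,0,0.14],[0,0,0.133],[0,0,0],[0,0,0],[0,0,0],[0,0,0],[0,0,0]]}'
python3 - <<'E'
from h import *
goal([.5327,.2225,.09],.349)
s=ctrl.get_image("scene");t=ctrl.get_image("top")
cv2.imwrite("pics/s1.png",s);cv2.imwrite("pics/t1.png",t)
P=ctrl.get_state()["position"]
tip=P-[0,0,.019]
print(proj("scene",tip),proj("top",tip))
A=crop(s,340,190,90,90,4.4);B=crop(t,200,205,90,90,4.4)
cv2.imwrite("pics/c1.png",np.hstack([A,B]))
E
```

```text
time: 1.7
position: [0.5315, 0.2237, 0.1597]
tool_rot: [2.92, 1.159, -0.002]
ft_force: [-0.7, 0.3, -0.0]
grip_width: 0.004
time: 2.5
position: [0.5302, 0.2235, 0.0981]
tool_rot: [3.092, 0.548, -0.006]
ft_force: [-0.4, 0.0, -0.0]
grip_width: 0.005
t 2.5 pos [530.2 223.5  98.1] yaw 0.3507 tilt [-0.0036 -0.0021 -1.    ] F [-0.4  0.  -0. ] w 0.4 q7 -0.03
tool cm [0.2  0.18 0.81] per8 [0.026 0.022 0.101]
rot [0.001 0.004 0.002]
[397.37474774 230.82076386] [244.47239764 250.46424447]
```

View pics/c1.png

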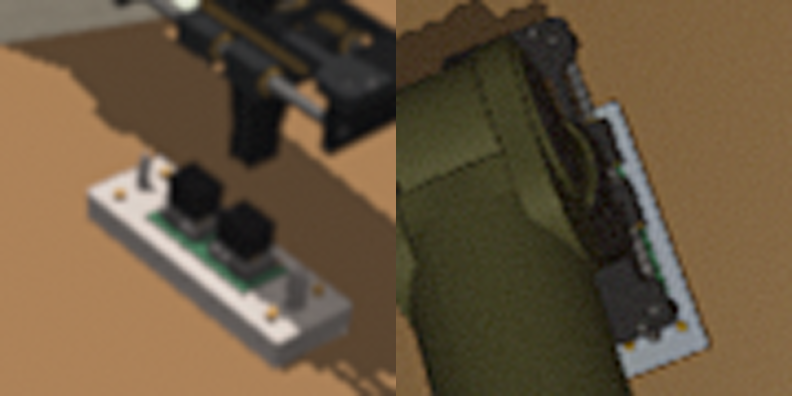

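Run:
```python
from h import *
s=cv2.imread("pics/s1.png")
V=crop(s,370,195,60,50,12); V=cv2.convertScaleAbs(V,alpha=2.0)
P=np.array([.5302,.2235,.0981])
for dz,c in((0,(255,255,0)),(-.019,(0,0,255)),(.03,(0,255,0))):
    p=proj("scene",P+[0,0,dz]);cv2.circle(V,tuple(int(v) for v in((p-[370,195]+.5)*12)),4,c,-1)
cv2.imwrite("pics/c1b.png",V)
```

```text
(no output)
```

View pics/c1b.png

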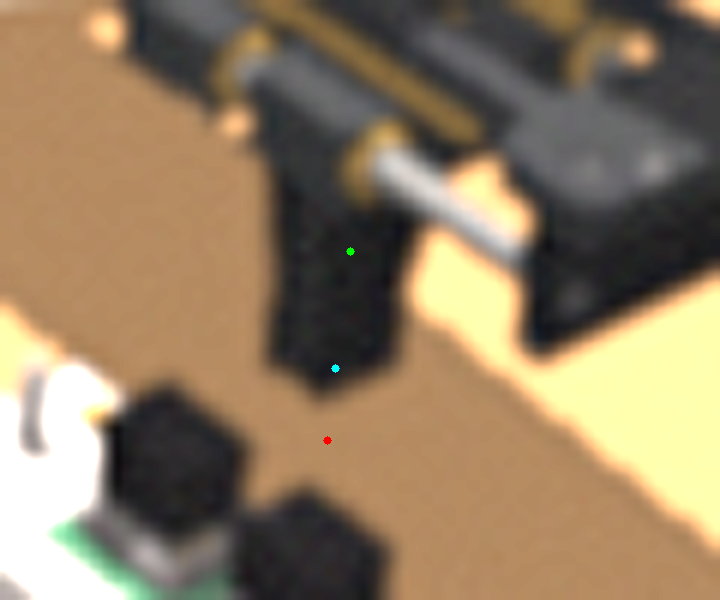

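```bash
python3 -m crank '{"dp":[[0.2,0.1,0],[0,0,0],[0,0,0],[0,0,0],[0,0,0],[0,0,0],[0,0,0],[0,0,0]],"delta_rot":[[0,0,0],[0,0,0],[0,0,0],[0,0,0],[0,0,0],[0,0,0],[0,0,0],[0,0,0]]}'
python3 - <<'E'
from h import *
goal([.5327,.2225,.09],.349)
s=ctrl.get_image("scene");cv2.imwrite("pics/s2.png",s)
P=ctrl.get_state()["position"]
V=crop(s,370,195,60,50,12); V=cv2.convertScaleAbs(V,alpha=2.0)
for dz,c in((0,(255,255,0)),(-.019,(0,0,255)),(.03,(0,255,0))):
    p=proj("scene",P+[0,0,dz]);cv2.circle(V,tuple(int(v) for v in((p-[370,195]+.5)*12)),4,c,-1)
cv2.imwrite("pics/c2.png",V)
E
```

```text
time: 3.4
position: [0.5339, 0.224, 0.1004]
tool_rot: [-3.094, -0.546, -0.0]
ft_force: [0.6, 0.3, 0.5]
grip_width: 0.004
t 3.4 pos [533.9 224.  100.4] yaw 0.3491 tilt [ 1.e-04  0.e+00 -1.e+00] F [0.6 0.3 0.5] w 0.4 q7 -0.02
tool cm [-0.16  0.1   1.04] per8 [-0.021  0.012  0.13 ]
rot [-0. -0.  0.]
```

View pics/c2.png

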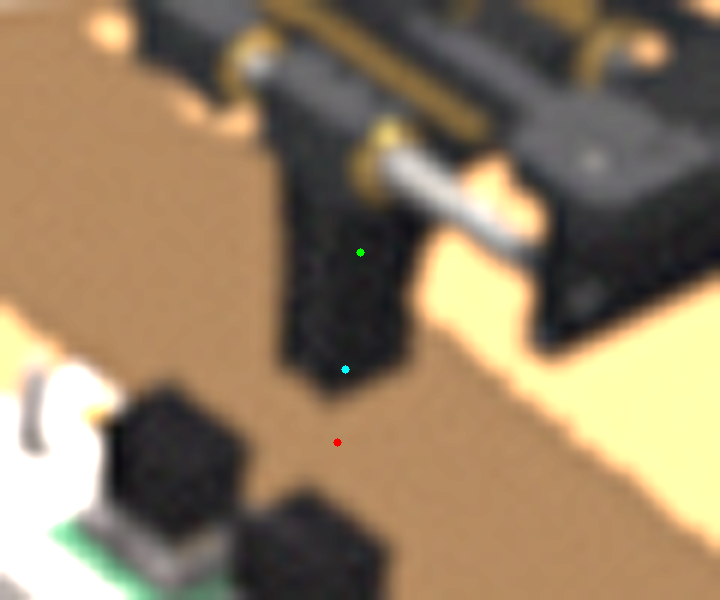

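```bash
python3 -m crank '{"dp":[[-0.1,0.1,0.3],[0,0,0.3],[0,0,0.3],[0,0,0.3],[0,0,0.3],[0,0,0],[0,0,0],[0,0,0]],"delta_rot":[[0,0,0],[0,0,0],[0,0,0],[0,0,0],[0,0,0],[0,0,0],[0,0,0],[0,0,0]]}'
python3 - <<'E'
from h import *
goal([.5327,.2225,.08],.349)
s=ctrl.get_image("scene");cv2.imwrite("pics/s3.png",s)
t=ctrl.get_image("top");cv2.imwrite("pics/t3.png",t)
P=ctrl.get_state()["position"]
V=crop(s,370,205,40,45,12); V=cv2.convertScaleAbs(V,alpha=2.5)
for dz,c in((0,(255,255,0)),(-.019,(0,0,255)),(.03,(0,255,0))):
    p=proj("scene",P+[0,0,dz]);cv2.circle(V,tuple(int(v) for v in((p-[370,205]+.5)*12)),4,c,-1)
cv2.imwrite("pics/c3.png",V)
E
```

```text
time: 4.25
position: [0.5335, 0.2227, 0.0855]
tool_rot: [-3.094, -0.545, -0.001]
ft_force: [-0.1, -0.3, 0.3]
grip_width: 0.003
t 4.25 pos [533.5 222.7  85.5] yaw 0.349 tilt [ 3.e-04  2.e-04 -1.e+00] F [-0.1 -0.3  0.3] w 0.3 q7 -0.02
tool cm [-0.08 -0.    0.55] per8 [-0.01  -0.     0.069]
rot [-0. -0.  0.]
```

View pics/c3.png

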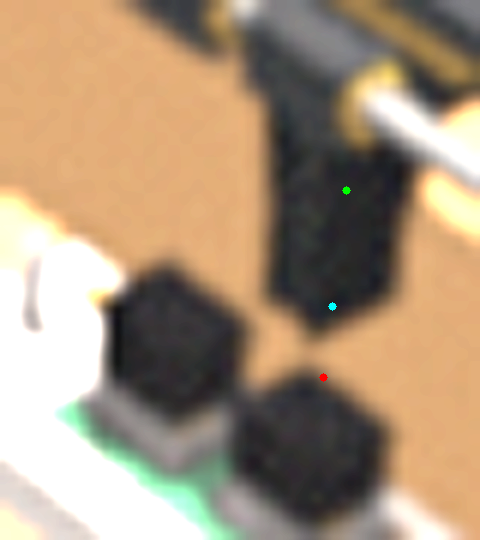

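Run:
```python
from h import *
t=cv2.imread("pics/t3.png")
V=crop(t,205,200,80,70,9); V=cv2.convertScaleAbs(V,alpha=2.2)
P=np.array([.5335,.2227,.0855])
for dz,c in((0,(255,255,0)),(.051,(0,255,0))):
    p=proj("top",P+[0,0,dz]);cv2.circle(V,tuple(int(v) for v in((p-[205,200]+.5)*9)),4,c,-1)
u=np.array([np.cos(.349),np.sin(.349),0]);v=np.array([-u[1],u[0],0])
for z in (.051,):
  q=np.array([proj("top",P+[0,0,z]+a*.095*u+b*.0375*v) for a,b in((1,1),(1,-1),(-1,-1),(-1,1))])
  cv2.polylines(V,[((q-[205,200]+.5)*9).astype(int)],True,(0,255,0),1)
cv2.imwrite("pics/c3t.png",V)
```

```text
(no output)
```

View pics/c3t.png

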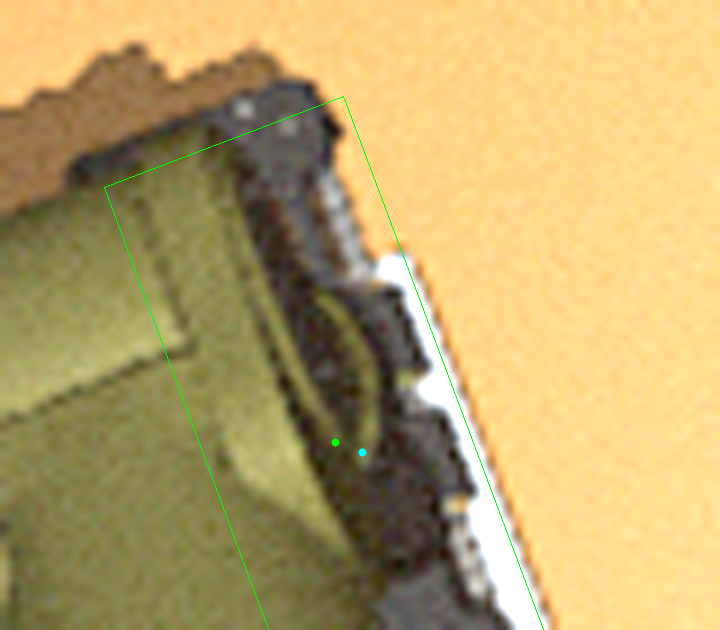

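View pics/s3.png

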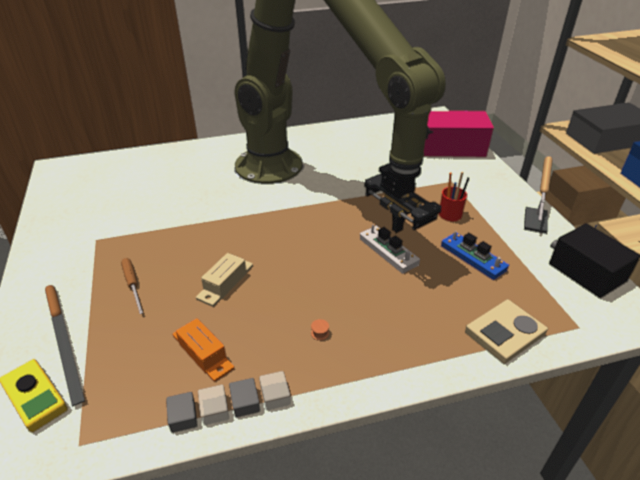

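```bash
Z='"delta_rot":[[0,0,0],[0,0,0],[0,0,0],[0,0,0],[0,0,0],[0,0,0],[0,0,0],[0,0,0]]'; python3 -m crank '{"dp":[[0,0,0.2],[0,0,0.2],[0,0,0.2],[0,0,0.2],[0,0,0],[0,0,0],[0,0,0],[0,0,0]],"delta_rot":[[0,0,0],[0,0,0],[0,0,0],[0,0,0],[0,0,0],[0,0,0],[0,0,0],[0,0,0]]}'
python3 - <<'E'
from h import *
goal([.5327,.2225,.08],.349)
s=ctrl.get_image("scene");cv2.imwrite("pics/s4.png",s)
P=ctrl.get_state()["position"]
V=crop(s,370,205,40,45,12); V=cv2.convertScaleAbs(V,alpha=2.5)
cv2.imwrite("pics/c4.png",V)
E
```

```text
time: 5.15
position: [0.5334, 0.2227, 0.0775]
tool_rot: [-3.094, -0.545, -0.0]
ft_force: [0.8, 0.6, 0.5]
grip_width: 0.004
t 5.15 pos [533.4 222.7  77.5] yaw 0.349 tilt [ 3.e-04  1.e-04 -1.e+00] F [0.8 0.6 0.5] w 0.4 q7 -0.02
tool cm [-0.07 -0.01 -0.25] per8 [-0.009 -0.001 -0.031]
rot [-0. -0. -0.]
```

View pics/c4.png

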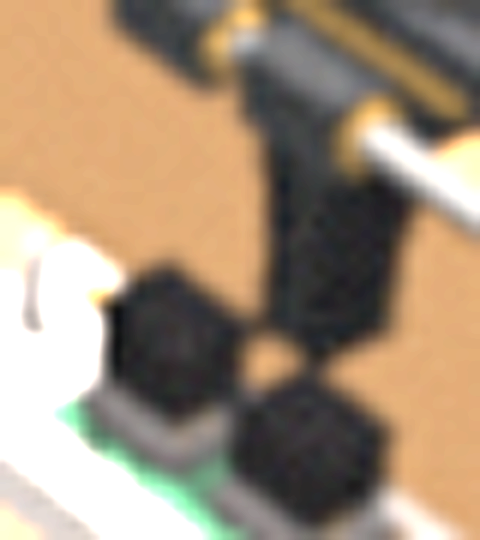

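```bash
python3 -m crank '{"dp":[[0,0,0.2],[0,0,0.2],[0,0,0.2],[0,0,0.2],[0,0,0.2],[0,0,0.2],[0,0,0],[0,0,0]],"delta_rot":[[0,0,0],[0,0,0],[0,0,0],[0,0,0],[0,0,0],[0,0,0],[0,0,0],[0,0,0]]}'
python3 - <<'E'
from h import *
goal([.5327,.2225,.08],.349)
s=ctrl.get_image("scene");cv2.imwrite("pics/s5.png",s)
V=crop(s,370,205,40,45,12); V=cv2.convertScaleAbs(V,alpha=2.5)
cv2.imwrite("pics/c5.png",V)
E
```

```text
time: 6.0
position: [0.5333, 0.2227, 0.0653]
tool_rot: [-3.094, -0.545, 0.0]
ft_force: [0.1, 0.1, 0.2]
grip_width: 0.007
t 6.0 pos [533.3 222.7  65.3] yaw 0.349 tilt [-0.  0. -1.] F [0.1 0.1 0.2] w 0.6 q7 -0.01
tool cm [-0.06 -0.   -1.47] per8 [-0.008 -0.001 -0.183]
rot [-0.  0. -0.]
```

View pics/c5.png

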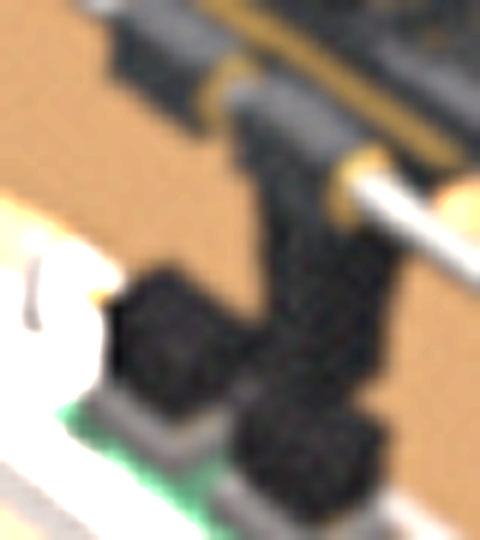

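```bash
python3 -m crank '{"dp":[[0,0,0.1],[0,0,0.1],[0,0,0.1],[0,0,0.1],[0,0,0.1],[0,0,0.1],[0,0,0],[0,0,0]],"delta_rot":[[0,0,0],[0,0,0],[0,0,0],[0,0,0],[0,0,0],[0,0,0],[0,0,0],[0,0,0]]}'
python3 - <<'E'
from h import *
goal([.5327,.2225,.08],.349)
s=ctrl.get_image("scene");cv2.imwrite("pics/s6.png",s)
V=crop(s,370,205,40,45,12); V=cv2.convertScaleAbs(V,alpha=4)
cv2.imwrite("pics/c6.png",V)
E
```

```text
time: 6.85
position: [0.5333, 0.2227, 0.0593]
tool_rot: [-3.094, -0.545, 0.0]
ft_force: [-1.0, 0.6, -0.1]
grip_width: 0.004
t 6.85 pos [533.3 222.7  59.3] yaw 0.349 tilt [-0.  0. -1.] F [-1.   0.6 -0.1] w 0.4 q7 -0.01
tool cm [-0.06 -0.   -2.07] per8 [-0.008 -0.    -0.258]
rot [-0.  0.  0.]
```

View pics/c6.png

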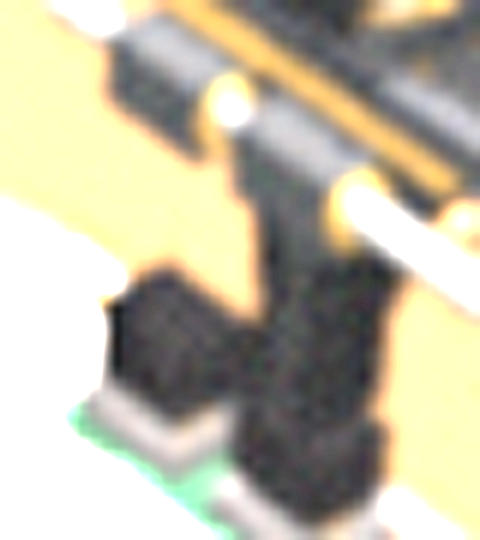

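```bash
python3 -m crank '{"dp":[[0,0,0.05],[0,0,0.05],[0,0,0.05],[0,0,0.05],[0,0,0.05],[0,0,0.05],[0,0,0],[0,0,0]],"delta_rot":[[0,0,0],[0,0,0],[0,0,0],[0,0,0],[0,0,0],[0,0,0],[0,0,0],[0,0,0]]}'; python3 -m crank '{"dp":[[0,0,0.05],[0,0,0.05],[0,0,0],[0,0,0],[0,0,0],[0,0,0],[0,0,0],[0,0,0]],"delta_rot":[[0,0,0],[0,0,0],[0,0,0],[0,0,0],[0,0,0],[0,0,0],[0,0,0],[0,0,0]]}'
```

```text
time: 7.7
position: [0.5333, 0.2227, 0.0564]
tool_rot: [-3.094, -0.545, -0.0]
ft_force: [0.3, -0.0, 0.3]
grip_width: 0.005
time: 8.5
position: [0.5334, 0.2227, 0.0554]
tool_rot: [-3.094, -0.545, -0.0]
ft_force: [-1.5, -0.6, 4.1]
grip_width: 0.008
```

```bash
for i in 1; do python3 -m crank '{"dp":[[0,0,0.05],[0,0,0],[0,0,0.05],[0,0,0],[0,0,0.05],[0,0,0],[0,0,0],[0,0,0]],"delta_rot":[[0,0,0],[0,0,0],[0,0,0],[0,0,0],[0,0,0],[0,0,0],[0,0,0],[0,0,0]]}'; done;  python3 -m crank '{"dp":[[0,0,0.05],[0,0,0],[0,0,0.05],[0,0,0],[0,0,0],[0,0,0],[0,0,0],[0,0,0]],"delta_rot":[[0,0,0],[0,0,0],[0,0,0],[0,0,0],[0,0,0],[0,0,0],[0,0,0],[0,0,0]]}'
```

```text
time: 9.3
position: [0.5334, 0.2227, 0.0538]
tool_rot: [-3.094, -0.545, -0.0]
ft_force: [-0.5, -0.2, 3.1]
grip_width: 0.01
time: 10.1
position: [0.5334, 0.2227, 0.0529]
tool_rot: [-3.094, -0.545, -0.0]
ft_force: [-1.6, -0.1, 4.3]
grip_width: 0.006
```

```bash
python3 -m crank '{"dp":[[0,0,0.05],[0,0,0],[0,0,0.05],[0,0,0],[0,0,0],[0,0,0],[0,0,0],[0,0,0]],"delta_rot":[[0,0,0],[0,0,0],[0,0,0],[0,0,0],[0,0,0],[0,0,0],[0,0,0],[0,0,0]]}';  python3 -m crank '{"dp":[[0,0,0.05],[0,0,0],[0,0,0.05],[0,0,0],[0,0,0],[0,0,0],[0,0,0],[0,0,0]],"delta_rot":[[0,0,0],[0,0,0],[0,0,0],[0,0,0],[0,0,0],[0,0,0],[0,0,0],[0,0,0]]}'
```

```text
time: 10.9
position: [0.5334, 0.2227, 0.0522]
tool_rot: [-3.094, -0.545, -0.0]
ft_force: [-2.1, -0.5, 6.9]
grip_width: 0.006
time: 11.7
position: [0.5334, 0.2227, 0.0522]
tool_rot: [-3.093, -0.545, -0.0]
ft_force: [-3.4, -1.5, 13.1]
grip_width: 0.003
```

```bash
python3 -m crank '{"dp":[[0,0,-0.7],[0,0,-0.9],[-1.1,0,0],[-2.2,0,0],[-1.1,0,0],[0,0,0.5],[0,0,0],[0,0,0]],"delta_rot":[[0,0,0],[0,0,0],[0,0,0],[0,0,0],[0,0,0],[0,0,0],[0,0,0],[0,0,0]]}';  python3 - <<'E'
from h import *
goal([.4913,.2075,.08],.349)
s=ctrl.get_image("scene");cv2.imwrite("pics/s7.png",s)
V=crop(s,360,200,50,50,12); V=cv2.convertScaleAbs(V,alpha=3)
cv2.imwrite("pics/c7.png",V)
E
```

```text
time: 12.5
position: [0.4925, 0.2078, 0.0617]
tool_rot: [3.094, 0.546, 0.001]
ft_force: [0.7, 0.7, -0.2]
grip_width: 0.006
t 12.5 pos [492.5 207.8  61.7] yaw 0.3491 tilt [ 5.e-04  0.e+00 -1.e+00] F [ 0.7  0.7 -0.2] w 0.5 q7 -0.04
tool cm [-0.12 -0.01 -1.83] per8 [-0.015 -0.001 -0.229]
rot [ 0. -0.  0.]
```

View pics/c7.png

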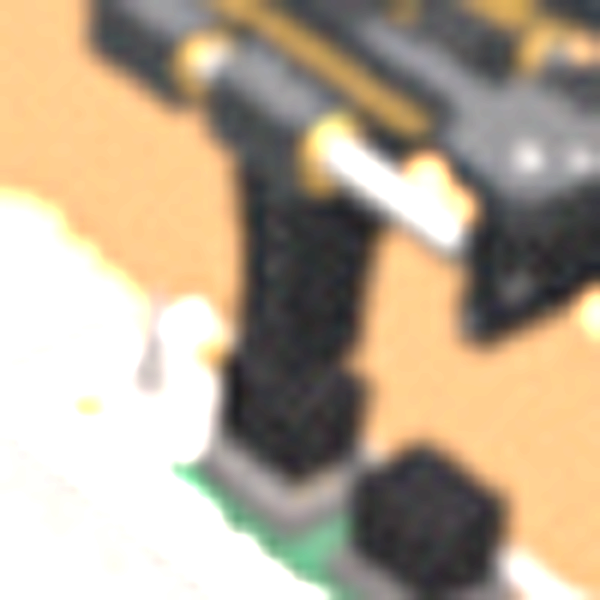

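```bash
python3 -m crank '{"dp":[[0,0,0.15],[0,0,0.15],[0,0,0.15],[0,0,0.1],[0,0,0.05],[0,0,0.05],[0,0,0.05],[0,0,0.05]],"delta_rot":[[0,0,0],[0,0,0],[0,0,0],[0,0,0],[0,0,0],[0,0,0],[0,0,0],[0,0,0]]}';python3 -m crank '{"dp":[[0,0,0.05],[0,0,0.05],[0,0,0.05],[0,0,0.05],[0,0,0.05],[0,0,0.05],[0,0,0],[0,0,0]],"delta_rot":[[0,0,0],[0,0,0],[0,0,0],[0,0,0],[0,0,0],[0,0,0],[0,0,0],[0,0,0]]}'
```

```text
time: 13.35
position: [0.492, 0.2076, 0.0546]
tool_rot: [-3.094, -0.545, -0.0]
ft_force: [-2.5, -0.9, 5.5]
grip_width: 0.005
time: 14.15
position: [0.492, 0.2076, 0.0522]
tool_rot: [-3.094, -0.545, 0.0]
ft_force: [-3.6, -1.8, 11.2]
grip_width: 0.007
```

```bash
python3 -m crank '{"dp":[[0,0,-1],[0,0,-2.5],[0,0,-2.5],[0,0,-1],[0,0,0],[0,0,0],[0,0,0],[0,0,0]],"delta_rot":[[0,0,0],[0,0,0],[0,0,0],[0,0,0],[0,0,-0.14],[0,0,-0.14],[0,0,-0.14],[0,0,-0.021]]}' 8.7 20;  python3 - <<'E'
from h import *
goal([.512,-.212,.12],.79)
s=ctrl.get_image("scene");cv2.imwrite("pics/s8.png",s)
t=ctrl.get_image("top");cv2.imwrite("pics/t8.png",t)
P=ctrl.get_state()["position"]
V=crop(s,350,190,80,80,7); V=cv2.convertScaleAbs(V,alpha=2)
cv2.imwrite("pics/c8.png",V)
E
```

```text
time: 14.95
position: [0.4917, 0.2076, 0.1207]
tool_rot: [2.899, 1.211, -0.001]
ft_force: [-0.2, 0.3, 0.2]
grip_width: 0.649
t 14.95 pos [491.7 207.6 120.7] yaw 0.7915 tilt [-4.e-04 -2.e-04 -1.e+00] F [-0.2  0.3  0.2] w 56.4 q7 0.38
tool cm [-28.43  30.93   0.08] per8 [-3.553  3.866  0.01 ]
rot [-0.     0.     0.001]
```

View pics/c8.png

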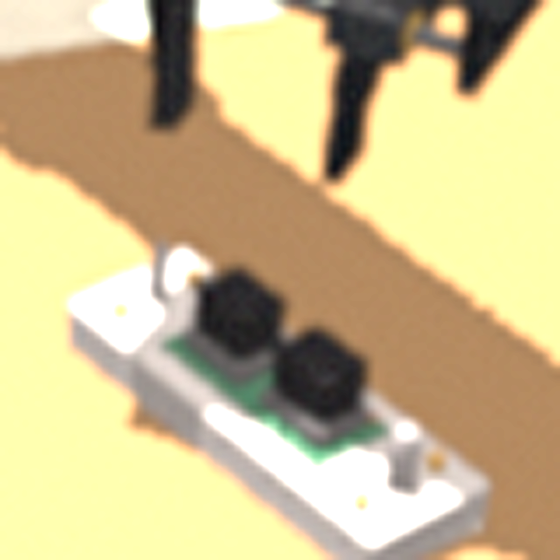

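```bash
python3 -m crank '{"dp":[[-2,2.2,0],[-3.4,3.7,0],[-3.4,3.7,0],[-3.4,3.7,0],[-3.4,3.7,0],[-3.4,3.7,0],[-3.4,3.7,0],[-3.4,3.7,0]],"delta_rot":[[0,0,0],[0,0,0],[0,0,0],[0,0,0],[0,0,0],[0,0,0],[0,0,0],[0,0,0]]}'
python3 - <<'E'
from h import *
goal([.512,-.212,.08],.79)
E
```

```text
time: 15.85
position: [0.5098, -0.1735, 0.1215]
tool_rot: [2.901, 1.205, 0.001]
ft_force: [0.6, -0.2, -0.1]
grip_width: 1.002
t 15.85 pos [ 509.8 -173.5  121.5] yaw 0.7875 tilt [ 9.e-04  2.e-04 -1.e+00] F [ 0.6 -0.2 -0.1] w 87.2 q7 1.16
tool cm [-2.58  2.87  4.14] per8 [-0.322  0.358  0.518]
rot [ 0.001 -0.001 -0.002]
```

```bash
python3 -m crank '{"dp":[[-1.2,1.4,0],[-1.1,1.2,0],[-0.2,0.2,1],[0,0,1.5],[0,0,1.3],[0,0,0.4],[0,0,0],[0,0,0]],"delta_rot":[[0,0,0],[0,0,0],[0,0,0],[0,0,0],[0,0,0],[0,0,0],[0,0,0],[0,0,0]]}'
python3 - <<'E'
from h import *
goal([.512,-.212,.08],.79)
s=ctrl.get_image("scene");cv2.imwrite("pics/s9.png",s)
t=ctrl.get_image("top");cv2.imwrite("pics/t9.png",t)
V=cv2.convertScaleAbs(np.hstack([crop(s,185,225,80,90,5),crop(t,360,210,80,90,5)]),alpha=1.7)
cv2.imwrite("pics/c9.png",V)
E
```

```text
time: 16.65
position: [0.5125, -0.2086, 0.0794]
tool_rot: [-2.899, -1.21, -0.0]
ft_force: [0.1, -0.2, 0.6]
grip_width: 0.997
t 16.65 pos [ 512.5 -208.6   79.4] yaw 0.7908 tilt [ 2.e-04  1.e-04 -1.e+00] F [ 0.1 -0.2  0.6] w 86.7 q7 1.27
tool cm [-0.27  0.2  -0.06] per8 [-0.034  0.025 -0.007]
rot [ 0.    -0.     0.001]
```

View pics/c9.png

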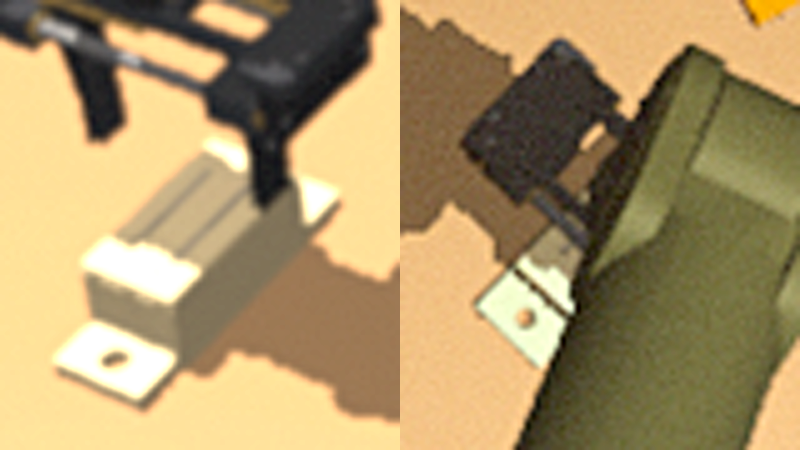

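```bash
python3 -m crank '{"dp":[[-0.3,0.2,0.4],[0,0,1],[0,0,1],[0,0,1],[0,0,1],[0,0,0.6],[0,0,0.4],[0,0,0]],"delta_rot":[[0,0,0],[0,0,0],[0,0,0],[0,0,0],[0,0,0],[0,0,0],[0,0,0],[0,0,0]]}'
python3 - <<'E'
from h import *
goal([.512,-.212,.012],.79)
s=ctrl.get_image("scene");cv2.imwrite("pics/s10.png",s)
V=cv2.convertScaleAbs(crop(s,185,225,80,90,6.5),alpha=1.7)
cv2.imwrite("pics/c10.png",V)
E
```

```text
time: 17.55
position: [0.5111, -0.2126, 0.0247]
tool_rot: [-2.899, -1.209, 0.001]
ft_force: [0.2, 0.3, -0.8]
grip_width: 1.002
t 17.55 pos [ 511.1 -212.6   24.7] yaw 0.79 tilt [-1.e-03  1.e-04 -1.e+00] F [ 0.2  0.3 -0.8] w 87.2 q7 1.32
tool cm [0.1  0.02 1.27] per8 [0.013 0.002 0.159]
rot [-0.001  0.001 -0.   ]
```

View pics/c10.png

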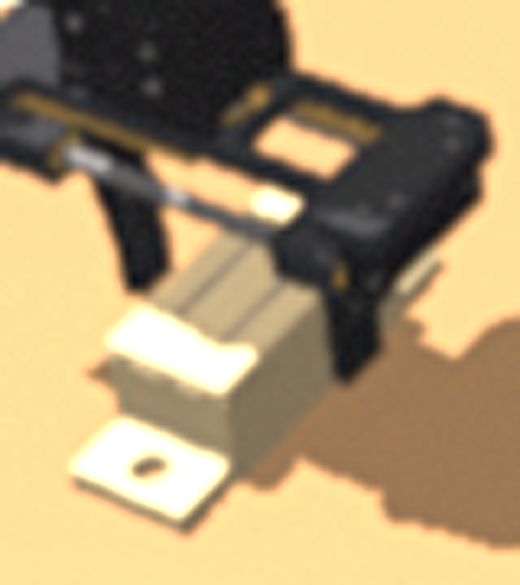

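```bash
python3 -m crank '{"dp":[[0.1,0,0.3],[0,0,0.3],[0,0,0.3],[0,0,0],[0,0,0],[0,0,0],[0,0,0],[0,0,0]],"delta_rot":[[0,0,0],[0,0,0],[0,0,0],[0,0,0],[0,0,0],[0,0,0],[0,0,0],[0,0,0]]}' 
python3 -m crank '{"dp":[[0,0,0],[0,0,0],[0,0,0],[0,0,0],[0,0,0],[0,0,0],[0,0,0],[0,0,0]],"delta_rot":[[0,0,0],[0,0,0],[0,0,0],[0,0,0],[0,0,0],[0,0,0],[0,0,0],[0,0,0]]}' 4 40
python3 - <<'E'
from h import *
goal([.512,-.212,.012],.79)
s=ctrl.get_image("scene");cv2.imwrite("pics/s11.png",s)
t=ctrl.get_image("top");cv2.imwrite("pics/t11.png",t)
V=cv2.convertScaleAbs(np.hstack([crop(s,185,225,80,90,5),crop(t,360,210,80,90,5)]),alpha=1.7)
cv2.imwrite("pics/c11.png",V)
E
```

```text
time: 18.4
position: [0.5123, -0.212, 0.0165]
tool_rot: [2.9, 1.209, 0.0]
ft_force: [0.1, 0.0, -0.5]
grip_width: 0.998
time: 19.2
position: [0.5122, -0.212, 0.0164]
tool_rot: [-2.9, -1.209, -0.0]
ft_force: [-0.9, 0.3, 0.6]
grip_width: 0.618
t 19.2 pos [ 512.2 -212.    16.4] yaw 0.7901 tilt [ 1.e-04  0.e+00 -1.e+00] F [-0.9  0.3  0.6] w 53.7 q7 1.32
tool cm [-0.02 -0.02  0.44] per8 [-0.002 -0.002  0.054]
rot [ 0. -0.  0.]
```

View pics/c11.png

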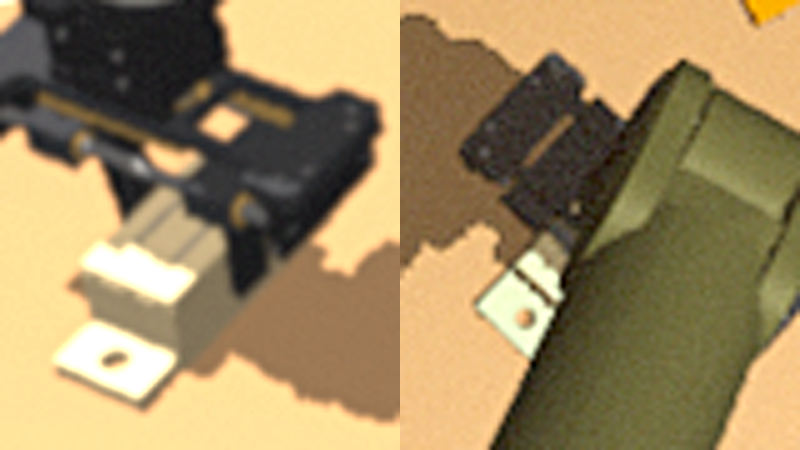

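Run:
```python
from meas import *
def holes(n,im,x,y,w,h,thr,z):
    U,f=up(im,x,y,w,h,12)
    m=(U[...,1]<thr).astype(np.uint8)*255
    cs,_=cv2.findContours(m,cv2.RETR_CCOMP,cv2.CHAIN_APPROX_NONE)
    for q in cs:
        mm=cv2.moments(q)
        if 300<mm['m00']<9000: p=f((mm['m10']/mm['m00'],mm['m01']/mm['m00'])); print(n,p.round(2),round(mm['m00']/144,1),onz(n,p,z).round(4))
for a,b in(("0","0"),("11","11")):
    s=cv2.imread("pics/scene0.png" if a=="0" else "pics/s11.png");t=cv2.imread("pics/top0.png" if a=="0" else "pics/t11.png")
    print(a)
    holes("scene",s,200,289,16,16,150,.01)
    holes("top",t,378,267,13,13,123,.01)
    holes("top",t,410,232,13,14,123,.01)
```

```text
0
scene [205.56 302.58] 47.2 [ 0.579  -0.2671  0.01  ]
scene [207.46 296.38] 20.9 [ 0.5599 -0.2606  0.01  ]
scene [209.73 290.29] 41.9 [ 0.5408 -0.2531  0.01  ]
top [379.64 277.4 ] 19.5 [ 0.4519 -0.1491  0.01  ]
top [384.87 273.31] 14.7 [ 0.4632 -0.1642  0.01  ]
top [388.16 268.77] 13.9 [ 0.4759 -0.1739  0.01  ]
top [416.86 239.25] 27.0 [ 0.5585 -0.2582  0.01  ]
top [420.54 233.46] 16.6 [ 0.5749 -0.2692  0.01  ]
top [410.36 232.47] 3.4 [ 0.5783 -0.2403  0.01  ]
11
scene [205.39 302.65] 43.9 [ 0.5791 -0.2675  0.01  ]
scene [207.44 296.38] 17.5 [ 0.5598 -0.2606  0.01  ]
scene [210.04 290.22] 38.2 [ 0.5408 -0.2523  0.01  ]
top [379.53 277.49] 17.6 [ 0.4517 -0.1487  0.01  ]
top [384.96 273.33] 12.1 [ 0.4632 -0.1645  0.01  ]
top [388.67 273.36] 29.7 [ 0.4629 -0.175   0.01  ]
```

```bash
python3 -m crank '{"dp":[[0,0,-0.5],[0,0,-1.5],[0,0,-2.5],[0,0,-2.5],[0,0,-1.5],[0,0,-0.5],[0,0,0],[0,0,0]],"delta_rot":[[0,0,0],[0,0,0],[0,0,0],[0,0,0],[0,0,0],[0,0,0],[0,0,0],[0,0,0]]}'
python3 - <<'E'
from h import *
goal([.512,.215,.106],1.92)
s=ctrl.get_image("scene");cv2.imwrite("pics/s12.png",s)
cv2.imwrite("pics/c12.png",cv2.convertScaleAbs(crop(s,170,185,100,110,5),alpha=1.7))
E
```

```text
time: 20.1
position: [0.5116, -0.2116, 0.1055]
tool_rot: [-2.899, -1.209, 0.002]
ft_force: [0.4, 0.2, -1.7]
grip_width: 0.615
t 20.1 pos [ 511.6 -211.6  105.5] yaw 0.7902 tilt [-1.5e-03  5.0e-04 -1.0e+00] F [ 0.4  0.2 -1.7] w 53.5 q7 1.26
tool cm [ 3.034e+01 -2.999e+01 -3.000e-02] per8 [ 3.792 -3.749 -0.004]
rot [-0.002 -0.    -1.13 ]
```

View pics/c12.png

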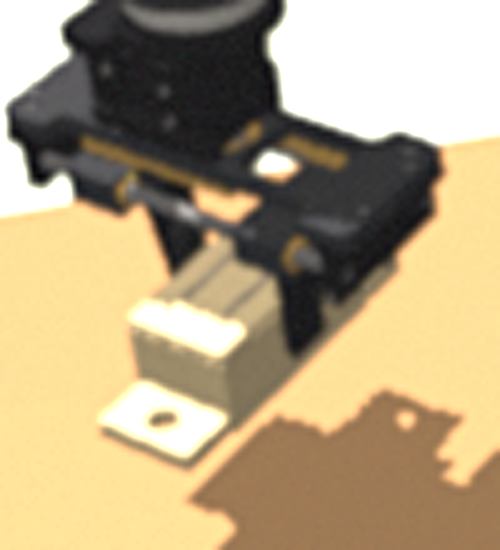

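Lifted level. Carry over, then turn.

```bash
python3 -m crank '{"dp":[[1.5,-1.5,0],[2.5,-2.5,0],[3.4,-3.4,0],[3.4,-3.4,0],[3.4,-3.4,0],[3.4,-3.4,0],[3.4,-3.4,0],[3.4,-3.3,0]],"delta_rot":[[0,0,0],[0,0,0],[0,0,0],[0,0,0],[0,0,0],[0,0,0],[0,0,0],[0,0,0]]}' 
python3 -m crank '{"dp":[[3,-3,0],[2,-2,0],[0.9,-0.6,0],[0,0,0],[0,0,0],[0,0,0],[0,0,0],[0,0,0]],"delta_rot":[[0,0,0],[0,0,0],[0,0,0],[0,0,-0.1],[0,0,-0.14],[0,0,-0.14],[0,0,-0.14],[0,0,-0.14]]}' 
python3 -m crank '{"dp":[[0,0,0],[0,0,0],[0,0,0],[0,0,0],[0,0,0],[0,0,0],[0,0,0],[0,0,0]],"delta_rot":[[0,0,-0.14],[0,0,-0.14],[0,0,-0.1],[0,0,-0.08],[0,0,0],[0,0,0],[0,0,0],[0,0,0]]}'
python3 - <<'E'
from h import *
goal([.512,.215,.106],1.92)
E
```

```text
time: 20.95
position: [0.5103, 0.1341, 0.1053]
tool_rot: [-2.899, -1.209, 0.003]
ft_force: [0.3, -0.1, -1.7]
grip_width: 0.615
time: 21.75
position: [0.513, 0.2117, 0.1053]
tool_rot: [2.347, 2.088, -0.003]
ft_force: [0.5, -0.8, -1.1]
grip_width: 0.615
time: 22.55
position: [0.5131, 0.2134, 0.1062]
tool_rot: [-1.816, -2.564, 0.001]
ft_force: [-0.9, -0.1, -0.9]
grip_width: 0.618
t 22.55 pos [513.1 213.4 106.2] yaw 1.9089 tilt [-3.e-04 -2.e-04 -1.e+00] F [-0.9 -0.1 -0.9] w 53.8 q7 1.5
tool cm [ 0.18 -0.05  0.02] per8 [ 0.023 -0.006  0.002]
rot [-0.     0.    -0.011]
```

```bash
python3 -m crank '{"dp":[[0.18,-0.05,0.5],[0,0,0.8],[0,0,0.8],[0,0,0.7],[0,0,0],[0,0,0],[0,0,0],[0,0,0]],"delta_rot":[[0,0,-0.011],[0,0,0],[0,0,0],[0,0,0],[0,0,0],[0,0,0],[0,0,0],[0,0,0]]}'
python3 - <<'E'
from h import *
goal([.512,.215,.076],1.92)
s=ctrl.get_image("scene");cv2.imwrite("pics/s13.png",s)
t=ctrl.get_image("top");cv2.imwrite("pics/t13.png",t)
V=cv2.convertScaleAbs(np.hstack([crop(s,345,190,80,90,5),crop(t,210,212,80,90,5)]),alpha=1.7)
cv2.imwrite("pics/c13.png",V)
E
```

```text
time: 23.35
position: [0.5124, 0.2154, 0.0788]
tool_rot: [1.8, 2.574, 0.001]
ft_force: [0.7, 0.4, -0.6]
grip_width: 0.617
t 23.35 pos [512.4 215.4  78.8] yaw 1.921 tilt [ 8.e-04  4.e-04 -1.e+00] F [ 0.7  0.4 -0.6] w 53.7 q7 1.52
tool cm [-0.02 -0.05  0.28] per8 [-0.003 -0.006  0.035]
rot [ 0.001 -0.     0.001]
```

View pics/c13.png

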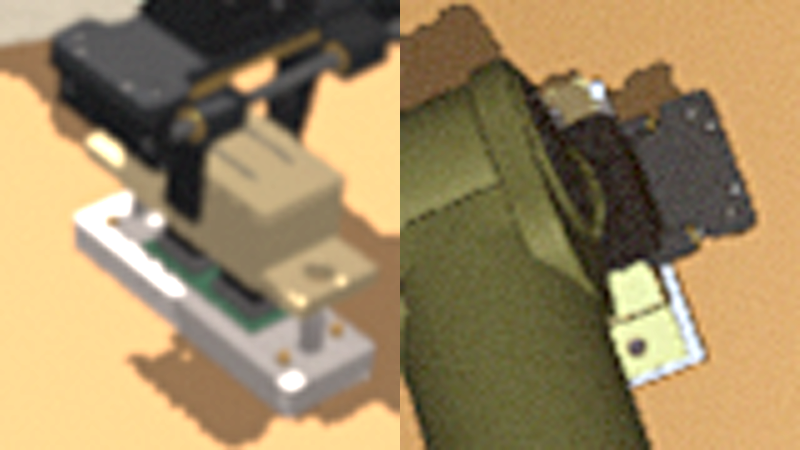

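```bash
cat > hh.py <<'E'
from meas import *
def dark(n,im,x,y,w,h,thr,z,ch=1,lo=0.02,hi=.3):
    U,f=up(im,x,y,w,h,12)
    m=(U[...,ch]<thr).astype(np.uint8)*255
    cs,_=cv2.findContours(m,cv2.RETR_CCOMP,cv2.CHAIN_APPROX_NONE)
    for q in cs:
        mm=cv2.moments(q)
        if 400<mm['m00']<9000: p=f((mm['m10']/mm['m00'],mm['m01']/mm['m00'])); print(n,p.round(2),round(mm['m00']/144,1),cv2.boundingRect(q),onz(n,p,z).round(4))
    return U
E
python3 - <<'E'
from hh import *
s=cv2.imread("pics/s13.png");t=cv2.imread("pics/t13.png");t0=cv2.imread("pics/top0.png")
A=dark("scene",s,401,238,18,14,120,.0723)
B=dark("top",t,248,272,20,18,110,.0723)
C=dark("scene",cv2.imread("pics/scene0.png"),400,246,16,20,120,.035)
D=dark("top",t0,234,230,16,16,120,.03)
E_=dark("top",t0,250,273,16,16,120,.03)
W=lambda a:cv2.copyMakeBorder(a,0,240-a.shape[0],0,250-a.shape[1],cv2.BORDER_CONSTANT)
cv2.imwrite("pics/c14.png",cv2.convertScaleAbs(np.vstack([np.hstack([W(A),W(B),W(C)]),np.hstack([W(D),W(E_),W(E_)])]),alpha=1.5))
c=np.array([.512,.215,0]);u=np.array([np.cos(.349),np.sin(.349),0])
for k in(1,-1):
  for z in(.022,.048): print(k,z,"scene",proj("scene",c+k*.067*u+[0,0,z]).round(1),"top",proj("top",c+k*.067*u+[0,0,z]).round(1))
E
```

```text
scene [404.09 249.35] 7.0 (20, 125, 45, 36) [0.5929 0.2176 0.0723]
scene [412.75 245.6 ] 3.6 (133, 84, 27, 26) [0.5855 0.2433 0.0723]
top [256.93 281.02] 12.0 (88, 91, 49, 47) [0.448  0.192  0.0723]
scene [412.89 264.1 ] 15.6 (98, 190, 94, 50) [0.6107 0.2373 0.035 ]
scene [407.1  256.41] 30.2 (63, 80, 58, 100) [0.5804 0.235  0.035 ]
scene [401.25 249.92] 24.9 (0, 0, 57, 101) [0.5533 0.2307 0.035 ]
top [246.69 244.53] 11.4 (101, 154, 91, 38) [0.5515 0.2258 0.03  ]
top [236.41 238.93] 4.8 (13, 99, 42, 27) [0.568  0.2548 0.03  ]
top [241.35 236.58] 23.8 (54, 54, 78, 63) [0.5744 0.2408 0.03  ]
top [247.96 234.47] 4.2 (161, 44, 27, 33) [0.58  0.222 0.03 ]
top [237.57 231.05] 27.4 (0, 0, 142, 56) [0.5903 0.2514 0.03  ]
top [250.07 287.24] 2.9 (0, 152, 19, 40) [0.4311 0.2171 0.03  ]
top [262.43 287.32] 15.5 (81, 150, 111, 42) [0.4302 0.1823 0.03  ]
top [252.56 283.18] 4.9 (18, 116, 38, 25) [0.4423 0.21   0.03  ]
top [257.93 280.53] 13.9 (78, 67, 51, 56) [0.4494 0.1948 0.03  ]
top [264.35 278.48] 5.4 (162, 56, 30, 33) [0.4549 0.1767 0.03  ]
top [252.5  273.66] 14.7 (0, 0, 106, 38) [0.469  0.2099 0.03  ]
1 0.022 scene [406.8 258.7] top [242.8 236.6]
1 0.048 scene [407.9 250.9] top [241.3 235.8]
-1 0.022 scene [372.2 231.8] top [259.3 280.7]
-1 0.048 scene [372.8 224.1] top [258.1 280.7]
```

View pics/c14.png

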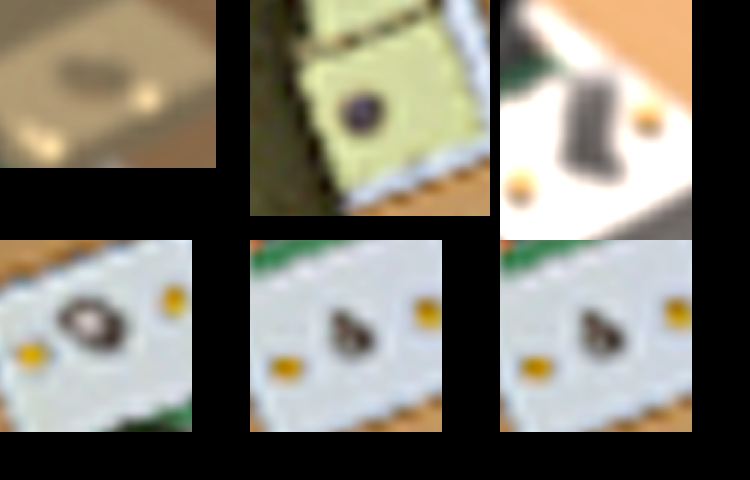

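Run:
```python
from hh import *
s=cv2.imread("pics/s13.png")
U,f=up(s,401,238,18,14,12)
g=U[...,1]
roi=g[50:100,50:140]
for thr in(125,130,135,140):
    dark("scene",s,403,240,13,9,thr,.0723)
print(onz("scene",(408.5,243.6),.0723))
# probes in scene0
U2,f2=up(cv2.imread("pics/scene0.png"),356,222,66,50,12)
hsv=cv2.cvtColor(U2,cv2.COLOR_BGR2HSV); m=((hsv[...,1]>95)&(hsv[...,0]<25)&(hsv[...,2]>150)).astype(np.uint8)*255
n,l,st,ce=cv2.connectedComponentsWithStats(m)
for i in range(1,n):
    if 100<st[i,4]<3000: print(f2(ce[i]).round(2),st[i,4],onz("scene",f2(ce[i]),.026).round(4))
c=np.array([.512,.215,0]);u=np.array([np.cos(.349),np.sin(.349),0])
```

```text
[0.5756194  0.23639747 0.0723    ]
[377.1  228.61] 200 [0.4442 0.2075 0.026 ]
[366.79 233.53] 263 [0.4566 0.1739 0.026 ]
[411.86 255.01] 305 [0.5694 0.2536 0.026 ]
[401.27 260.75] 305 [0.5824 0.2196 0.026 ]
```

```bash
python3 -m crank '{"dp":[[0.03,0,0.4],[0,0,0.5],[0,0,0.5],[0,0,0.3],[0,0,0.2],[0,0,0.2],[0,0,0],[0,0,0]],"delta_rot":[[0,0,0],[0,0,0],[0,0,0],[0,0,0],[0,0,0],[0,0,0],[0,0,0],[0,0,0]]}' - 50
python3 - <<'E'
from h import *
goal([.512,.215,.076],1.92)
s=ctrl.get_image("scene");cv2.imwrite("pics/s15.png",s)
t=ctrl.get_image("top");cv2.imwrite("pics/t15.png",t)
V=cv2.convertScaleAbs(np.hstack([crop(s,345,190,80,90,5),crop(t,210,212,80,90,5)]),alpha=1.7)
cv2.imwrite("pics/c15.png",V)
E
```

```text
time: 24.25
position: [0.512, 0.2156, 0.0575]
tool_rot: [1.8, 2.574, 0.0]
ft_force: [-0.0, 0.6, -1.0]
grip_width: 0.614
t 24.25 pos [512.  215.6  57.5] yaw 1.921 tilt [ 2.e-04  1.e-04 -1.e+00] F [-0.   0.6 -1. ] w 53.4 q7 1.52
tool cm [-0.05 -0.02 -1.85] per8 [-0.006 -0.003 -0.232]
rot [ 0.    -0.     0.001]
```

View pics/c15.png

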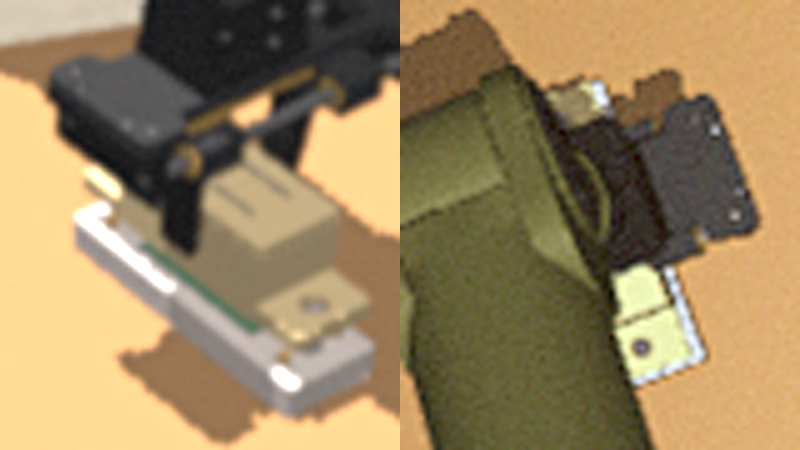

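```bash
python3 -m crank '{"dp":[[0,0,0.2],[0,0,0.2],[0,0,0.2],[0,0,0.2],[0,0,0.2],[0,0,0.2],[0,0,0],[0,0,0]],"delta_rot":[[0,0,0],[0,0,0],[0,0,0],[0,0,0],[0,0,0],[0,0,0],[0,0,0],[0,0,0]]}'
python3 - <<'E'
from h import *
goal([.512,.215,.0385],1.92)
print(ctrl.get_state()["torque"].round(2))
s=ctrl.get_image("scene");cv2.imwrite("pics/s16.png",s)
t=ctrl.get_image("top");cv2.imwrite("pics/t16.png",t)
V=cv2.convertScaleAbs(np.hstack([crop(s,345,190,80,90,5),crop(t,210,212,80,90,5)]),alpha=1.7)
cv2.imwrite("pics/c16.png",V)
E
```

```text
time: 25.15
position: [0.5119, 0.2155, 0.0453]
tool_rot: [-1.801, -2.574, -0.0]
ft_force: [-0.2, -0.4, -1.1]
grip_width: 0.616
t 25.15 pos [511.9 215.5  45.3] yaw 1.921 tilt [ 0.  0. -1.] F [-0.2 -0.4 -1.1] w 53.6 q7 1.52
tool cm [-0.05 -0.01  0.68] per8 [-0.006 -0.001  0.085]
rot [ 0.    -0.     0.001]
[0.06 0.01 0.  ]
```

View pics/c16.png

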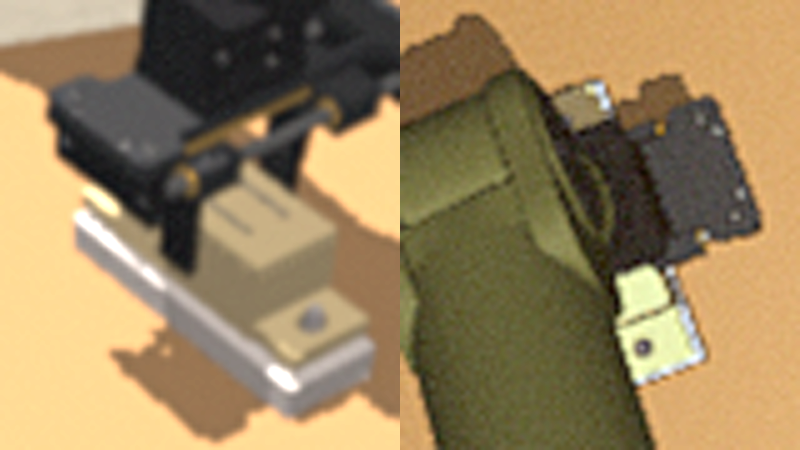

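```bash
python3 -m crank '{"dp":[[0,0,0.1],[0,0,0.1],[0,0,0.1],[0,0,0.1],[0,0,0.1],[0,0,0],[0,0,0],[0,0,0]],"delta_rot":[[0,0,0],[0,0,0],[0,0,0],[0,0,0],[0,0,0],[0,0,0],[0,0,0],[0,0,0]]}' - 60
python3 -m crank '{"dp":[[0,0,0.1],[0,0,0.1],[0,0,0],[0,0,0],[0,0,0],[0,0,0],[0,0,0],[0,0,0]],"delta_rot":[[0,0,0],[0,0,0],[0,0,0],[0,0,0],[0,0,0],[0,0,0],[0,0,0],[0,0,0]]}' 
python3 -m crank '{"dp":[[0,0,0.1],[0,0,0.1],[0,0,0],[0,0,0],[0,0,0],[0,0,0],[0,0,0],[0,0,0]],"delta_rot":[[0,0,0],[0,0,0],[0,0,0],[0,0,0],[0,0,0],[0,0,0],[0,0,0],[0,0,0]]}'
```

```text
time: 26.05
position: [0.512, 0.2156, 0.0409]
tool_rot: [1.8, 2.575, 0.001]
ft_force: [-2.8, -0.4, 5.0]
grip_width: 0.613
time: 26.85
position: [0.5121, 0.2156, 0.0392]
tool_rot: [1.8, 2.574, 0.001]
ft_force: [-1.8, -0.7, 7.4]
grip_width: 0.615
time: 27.65
position: [0.5121, 0.2156, 0.0383]
tool_rot: [-1.8, -2.574, -0.001]
ft_force: [-5.0, -1.5, 15.6]
grip_width: 0.617
```

```bash
python3 -m crank '{"dp":[[0,0,0.05],[0,0,0.05],[0,0,0],[0,0,0],[0,0,0],[0,0,0],[0,0,0],[0,0,0]],"delta_rot":[[0,0,0],[0,0,0],[0,0,0],[0,0,0],[0,0,0],[0,0,0],[0,0,0],[0,0,0]]}'
python3 - <<'E'
from h import *
goal([.512,.215,.0385],1.92)
print(ctrl.get_state()["torque"].round(2))
s=ctrl.get_image("scene");cv2.imwrite("pics/s17.png",s)
t=ctrl.get_image("top");cv2.imwrite("pics/t17.png",t)
V=cv2.convertScaleAbs(np.hstack([crop(s,345,190,80,90,5),crop(t,210,212,80,90,5)]),alpha=1.7)
cv2.imwrite("pics/c17.png",V)
E
```

```text
time: 28.45
position: [0.5121, 0.2156, 0.0383]
tool_rot: [-1.8, -2.574, -0.001]
ft_force: [-8.3, -4.5, 20.3]
grip_width: 0.619
t 28.45 pos [512.1 215.6  38.3] yaw 1.9211 tilt [-1.e-04  6.e-04 -1.e+00] F [-8.3 -4.5 20.3] w 53.9 q7 1.52
tool cm [-0.06 -0.03 -0.02] per8 [-0.007 -0.003 -0.003]
rot [ 0.    -0.001  0.001]
[-0.91  1.83 -0.05]
```

View pics/c17.png

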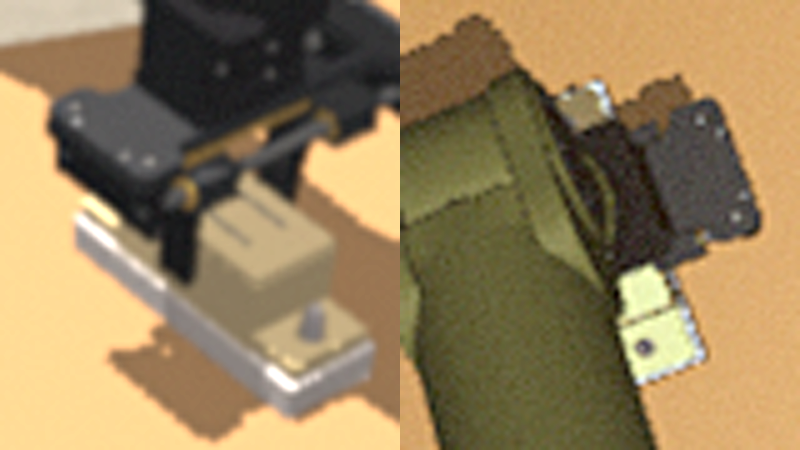

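View pics/s17.png

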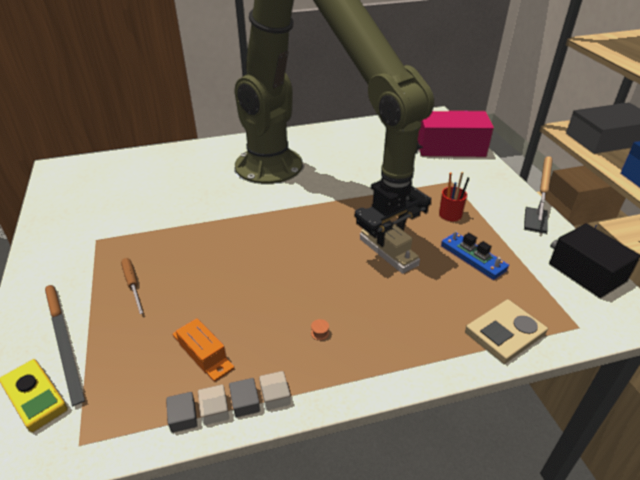

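```bash
python3 -c "
from bench import ctrl
print(ctrl.close_job()); s=ctrl.get_state(); print(s['time'],s['position'],s['ft_force'])"
```

```text
the job is handed in; nothing more can be done
None
the job is handed in; nothing more can be done
```

The tester is ready for a reading, and I handed the job in at about 28.5 s with the arm still holding the upper half pressed shut. No verdict was reported.

- **Relays:** I pushed relay a first, then relay b, with the closed fingertips. Both stopped hard at the same height (TCP z 52.2 mm), with the push rising to 11–13 N against about 5 N of friction.
- **Upper half:** I gripped it across its sides and fitted it over the dowels, the big hole on the thick one. There was almost no sideways force on the way down. I then pressed it until it stopped at TCP z 38.3 mm, which agrees with the expected 38.5 mm. It stayed there as the downward push rose from 16 to 20 N, held with a 60 N grip.
- **Final pictures:** The lug at the thick-dowel end lies flat on the block with its dowel through the hole, and the thin dowel shows in its hole from above. The pen tin and screwdriver look unmoved in the last view, and I never went near the wire spool. The orange and blue look-alikes were not touched.

**Disagreements:**
- The two cameras differed by about 2–3 mm, so I used the mean.
- The fingertips were about level with the reported TCP instead of 19 mm ahead of it, so I set the pushing and gripping heights by contact force and pictures.
- The last reading also showed about 9 N of sideways force while pressing. The part did not shift.

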